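# Brake the running take-up wheel with its lock pin and lock it

### The arm

A 6-joint arm with a two-finger parallel gripper is mounted at the origin on a cart in front of the work surface, level with it; the furniture and walls round the work are solid. World frame = base frame: x ahead of the robot, y to its left, z up, the work surface at z = 0. Lengths are in m, angles in rad, forces in N, time in s.
With the tool pointing down it reaches from about 0.35 to 0.8 m from the base axis. Payload 7.3 kg.
Tool frame: the origin (TCP) lies midway between the tips of the shut fingers; the grasp point (between the pads) lies 19 mm behind it; z points along the fingers, y is the direction in which the jaws open and shut (so a half turn about z gives the same grasp; the last joint's range is limited). The gripper opens to 85 mm and grips with 20 to 120 N. Pads are 22 mm wide; open, the fingers measure 114 mm over their backs; the gripper's body (76 mm by 85 mm) begins 54 mm behind the grasp point. The pads swing forward as they close: fully open they stand 13 mm farther back than shut.
Start: joints at [1.201, 0.342, 1.524, -0, 1.275, -0.146], TCP at [0.116, 0.512, 0.231] pointing down, gripper open.
Joint ranges: [-2.53, 2.53], [-0.77, 2.02], [0.04, 2.7], [-1, 4.14], [0.28, 2.66], [-3.11, 3.11]. Speed limits (rad/s): [2.57, 2.57, 3.14, 3.14, 3.14, 3.14].

### API

Orientations are given as a unit quaternion [x, y, z, w].
In Python, from rig import observe, cams, order gives the robot as it stands. The module is installed in compiled form; this text tells all that it offers.
- The arm moves only by the tool arm_command, never from a script. Its arguments are lists of equal length, an entry for each row: "delta_pos": the shift along the tool's x, y, z in m, a list of three; "angular": the turn, a rotation vector about the tool's x, y, z in degrees, a list of three; "gripper": the finger opening in m, from 0 to 0.0854. A call has 1 to 10 rows; each row shifts and turns the pose as measured when the row begins, along the tool's axes as they then stand; what a row does not reach is not made up. A row lasts 1/12 s, in which the tool goes at most 41.7 mm and 7.16 degrees, less where a joint would pass 70% of its speed; a pose out of reach is approached as far as the arm can. A call is refused whole if a number of a shift passes 0.0417 or a number of a turn 7.16, either way. A call with a gripper value outside its range is refused whole. The fingers move at their own pace and stop on an object; "force" is the grip in N (left out, the last holds). Time passes only in rows, so rows that do not move let the fingers close. It gives the time, the measured TCP pose, the force and the opening at its end, in the units of the state.
- observe(): the state, without advancing time (a new reading comes with each control period).
- cams.capture(name): name is "scene" or "top" or "wrist"; returns a dict with "frame" (480x640x3 uint8, red, green, blue), "z_map" (480x640 float32, m along the optical axis (not along the pixel's ray), 0 where there is no reading), "fx", "fy", "cx", "cy" (pixels), "R" (3x3) and "t" (3): a world point X has camera coordinates R X + t; the wrist camera has in their place "tool_from_camera" (4x4, takes a point from camera to tool coordinates, whose origin is the TCP and whose axes are the flange's). Camera axes: x right, y down, z forward; pixel columns grow to the right and rows downward; lengths in m; the calibration is good to about 2 mm. A picture is of the moment at which its call begins: read the wrist's pose just before it.
- order.close_job(): hands the job in, once; it reports no verdict.
The state is a dict: "clock": time; "joint_positions": joint angles; "dq": joint speeds; "tau": joint torques, N m; "ee_pos": TCP position; "eef_rot": TCP orientation; "contact_force": force on the tool from outside, world axes, zero at the start; "torque": the same for the moment, N m; "grip_width": opening from 0.0 (shut) to 1.0 (fully open).
Only numpy, scipy, OpenCV 4.12 (cv2) and the standard library are available. Lean on these libraries where they do the work, as an engineer would, in place of code of your own. Each camera call takes 0.05 s, during which the arm holds its last target. There are 200 camera calls.

### The job

The take-up wheel on the bench is turning under its slip-clutch drive and must be locked so that a reel can be changed. Take the square-headed lock pin out of its black parking block, hold it upright over the slot in the grey base and, just after the wheel's hole has gone by, let the pin's tip drag gently on the wheel so that it keeps turning but only at about a quarter of its running speed, until the hole comes round, stops over the slot and the pin catches in it. Then push the pin fully home through the hole into the slot, with its collar down on the wheel, and let go; never hit or press the wheel hard.

Things in the scene. Friction and masses are not known exactly. Their poses are not given: they have to be found in the camera images.
- wheel (a joint): angle of the take-up wheel, rad; grows without limit, counter-clockwise seen from above. The hole is over the slot at 0, 6.283, 12.566 and so on. Left alone it runs at about 4 rad/s. The slip clutch (0.12 N m) always keeps pulling and is unharmed by stopping; speed falls in proportion to the braking torque, with a lag of about 0.15 s.
- wheel_top (a point): centre of the upper face of the bare metal wheel: disc of 164 mm diameter, 6 mm thick, lying flat, with one round through hole near its rim and a hub of 36 mm diameter, 14 mm high, above the face.
- carriage: bearing under the wheel (origin on the axis at the wheel's underside). It is sprung: pressed from above, the wheel gives straight down, 0.3 N at first touch and 1.2 N more per mm, to a stop at 9 mm; it springs up when let go or when the hole comes under the pressing tip. Pin-on-wheel friction is anywhere from 0.36 to 0.9: a push of 2 to 5.1 N on the hole's circle stalls the wheel wherever it is.
- hole (a point): centre of the wheel's through hole at the upper face, 65 mm from the wheel's axis; diameter 12 mm. It travels with the wheel.
- slot (a point): point in the fixed slot's mouth, on top of the grey base (190x190x30 mm), 65 mm from the wheel's axis, below the hole's path; x points along the slot to the axis, z up. Slot 11 mm wide, 14 deep, radial, from 50 mm off the axis out past the rim to the base's edge. The free wheel's upper face is 17 mm above this point, its underside 11. A 44 mm high drive housing is on the far side.
- pin_head (a point): centre of the lock pin's head, the part to grip: square block 16 x 16 mm, 30 mm tall, faces along this point's x and y axes. Below it a round steel collar, 20 mm diameter, 4 mm thick, then a round shaft, 8 mm diameter, 27 mm long, with a 0.8 mm chamfer at the tip. Head centre 46 mm above the tip, collar underside 27 mm above it. 70 g.
- pin_tip (a point): lowest point of the lock pin, on its axis; z axis up along the pin. At the start the pin stands in its hole (11 mm diameter, 31 mm deep) in the parking block, a fixed black block 56 x 56 x 36 mm, with its collar resting on the block.

How it is judged:
On the way, in this order (a step that is already met when the one before it is completed fails the run):
1. the pin, held over the slot, drags on the wheel and has slowed it below 1.5 rad/s while it still turns (velocity of joint wheel between 0.15 and 1.5 rad/s and contact force between carriage and anything else above 0.3 N and horizontal distance between pin_tip and slot below 0.01 m and z of pin_tip in the frame of slot above 0.006 m), for 0.3 s.
2. the wheel has stopped with its hole over the slot, caught by the pin (velocity of joint wheel between -0.1 and 0.1 rad/s and horizontal distance between hole and slot below 0.009 m and horizontal distance between pin_tip and hole below 0.009 m and z of pin_tip in the frame of wheel_top below -0.0015 m), for 0.2 s.
At the end, for the whole second after the job is handed in: The wheel stands still (under 0.1 rad/s) with its hole within 9 mm of the slot, and the pin, let go, stands upright within 0.2 rad through the hole with its tip at least 6.5 mm deep in the slot and within 9 mm of the slot's marked point (collar down on the wheel: 10 mm deep) (z of pin_tip in the frame of slot below -0.0065 m and horizontal distance between each of pin_tip, hole and slot below 0.009 m and angle between pin_tip's own z axis and vertical below 0.2 rad and velocity of joint wheel between -0.1 and 0.1 rad/s); the robot touches nothing.
It fails at once if the wheel is hit or pressed with more than 20 N (contact force between carriage and anything else above 20 N).
It also fails if it takes over 54 s, if anything falls off the work surface, if the arm or the gripper's body presses on something with over 40 N, if the wrist force passes 120 N, or if a joint passes its speed limit or range.

## Working session

There is one attempt and no reset: what is moved stays moved. The work goes in short steps, Python scripts to look and compute and a tool call to move; the robot and the scene stay as the last step left them, time stands still between calls to the robot, and variables do not carry over. Pictures are saved under pics/ and viewed, about 8 in all and at most 12, crops included, and the job is handed in when it is done.

Besides the shell and the picture viewer there is one more tool, called after "Request:" by a JSON object that holds its "fn" and its "kwargs". arm_command: Moves the arm, as the interface text tells. Its arguments: {"type":"object","properties":{"delta_pos":{"type":"array","items":{"type":"array","items":{"type":"number"}}},"angular":{"type":"array","items":{"type":"array","items":{"type":"number"}}},"gripper":{"type":"array","items":{"type":"number"}},"force":{"type":"number"}},"required":["delta_pos","angular","gripper"]}

```bash
mkdir -p pics; cat > h.py <<'E'
import numpy as np,cv2
from rig import observe,cams,order
from scipy.spatial.transform import Rotation as Ro
def pts(c):
    z=c["z_map"];v,u=np.mgrid[:480,:640]
    P=np.stack([(u-c["cx"])/c["fx"]*z,(v-c["cy"])/c["fy"]*z,z],-1)
    if "R" in c: return (P-c["t"])@c["R"]
    s=c["_s"];T=c["tool_from_camera"]
    P=P@T[:3,:3].T+T[:3,3]
    return P@Ro.from_quat(s["eef_rot"]).as_matrix().T+np.array(s["ee_pos"])
def cap(n,save=None):
    s=observe();c=cams.capture(n);c["_s"]=s
    if save: cv2.imwrite("pics/"+save,c["frame"][...,::-1])
    return c
E
python3 - <<'E'
from h import *
np.set_printoptions(precision=4,suppress=True)
s=observe();print({k:np.round(v,4) for k,v in s.items()})
for n in("top","scene"):
    c=cap(n,n+"1.png");np.save(n+"P.npy",pts(c));print(n,c["R"],c["t"],c["fx"])
    print(observe()["clock"])
E
```

```text
{'clock': np.float64(0.0), 'joint_positions': array([ 1.201 ,  0.3427,  1.5251, -0.    ,  1.2754, -0.146 ]), 'dq': array([-0.0005,  0.0002, -0.0002,  0.0002, -0.0015, -0.0008]), 'tau': array([ -0.0013, -43.3677, -24.602 ,  -0.0004,   0.0079,   0.    ]), 'ee_pos': array([0.1163, 0.5115, 0.2306]), 'eef_rot': array([ 0.1117,  0.9937, -0.0008, -0.0002]), 'contact_force': array([-0.1576,  0.1278, -0.7697]), 'torque': array([ 0.0213, -0.0174, -0.0317]), 'grip_width': np.float64(1.0001)}
top [[-0.0292 -0.9996 -0.0045]
 [-0.995   0.0295 -0.0949]
 [ 0.095   0.0017 -0.9955]] [0.0461 0.4629 0.8598] 448.2718626849355
0.05
scene [[ 0.6564 -0.7543 -0.0123]
 [-0.3417 -0.2827 -0.8963]
 [ 0.6726  0.5925 -0.4433]] [-0.2842  0.2251  0.765 ] 547.4731825013395
0.1
```

View pics/top1.png

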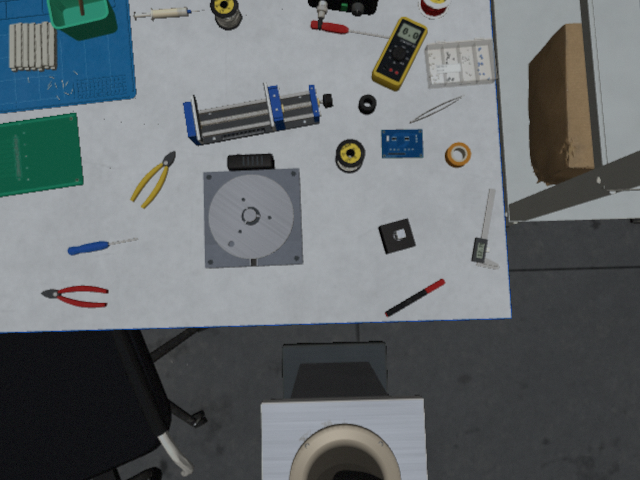

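View pics/scene1.png

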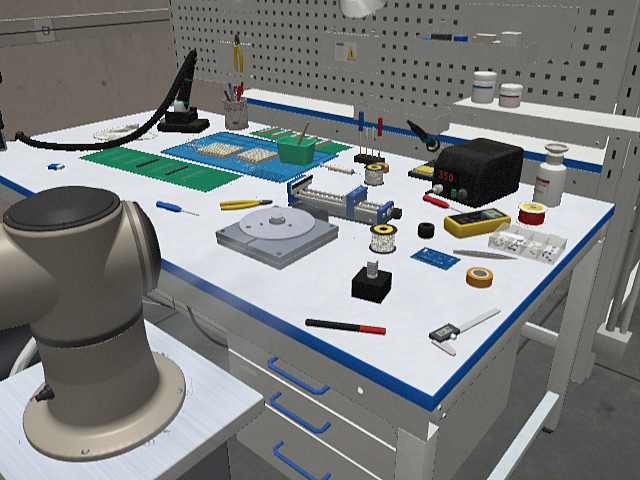

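The top view shows the wheel centre at about (251,216), the slot in the base's near edge at about (253,262), the hole at about (232,243), and the pin head at about (400,236). The scene view shows the pin standing in the black block at about (372,270).

```bash
python3 - <<'E'
from h import *
np.set_printoptions(precision=4,suppress=True)
P=np.load("topP.npy");I=cv2.imread("pics/top1.png")
for n,u,v in[("hub",251,216),("slotedge",253,264),("head",400,234),("hole",232,243),("c1",205,172),("c2",300,170),("c3",301,264),("c4",207,267)]:
    print(n,P[v,u])
# head blob: z> .05
m=(P[...,2]>.05)&(P[...,2]<.08);m[:200]=0;m[:,:370]=0;m[270:]=0;m[:,430:]=0
Q=P[m];print("head",len(Q),Q.mean(0),Q[:,2].max());
R=lambda m:cv2.minAreaRect(P[m][:,:2].astype(np.float32))
t=m&(P[...,2]>.066);print(R(t))
b=(P[...,2]>.028)&(P[...,2]<.04);bb=b.copy();bb[:200]=0;bb[:,:370]=0;bb[290:]=0;bb[:,430:]=0;print("block",R(bb))
bb=(P[...,2]>.025)&(P[...,2]<.052);bb[:165]=0;bb[280:]=0;bb[:,:190]=0;bb[:,320:]=0;print("base",R(bb))
w=bb&(P[...,2]>.0435);print("wheel",R(w),np.median(P[w][:,2]),cv2.minEnclosingCircle(P[w][:,:2].astype(np.float32)))
a=cv2.resize(I[160:280,190:310],None,fx=5,fy=5,interpolation=2);b=cv2.resize(I[210:260,375:415],None,fx=5,fy=5,interpolation=2)
o=np.zeros((600,800,3),np.uint8);o[:,:600]=a;o[:250,600:]=b;cv2.imwrite("pics/z1.png",o)
E
```

```text
hub [0.5079 0.1617 0.0628]
slotedge [0.4193 0.1663 0.0166]
head [ 0.4649 -0.1166  0.068 ]
hole [0.4608 0.2045 0.0305]
c1 [0.6033 0.2564 0.0309]
c2 [ 0.61    0.0698 -0.0017]
c3 [0.4166 0.0719 0.0137]
c4 [0.4154 0.2532 0.0319]
head 91 [ 0.4647 -0.1169  0.0668] 0.07192775170730403
((0.465336412191391, -0.11801193654537201), (0.015384580008685589, 0.015711912885308266), 16.606775283813477)
block ((0.46534693241119385, -0.11823337525129318), (0.05609922483563423, 0.056539386510849), 13.977991104125977)
base ((0.5147866606712341, 0.16491425037384033), (0.19925019145011902, 0.19041822850704193), 0.7886708378791809)
wheel ((0.5203137397766113, 0.16411897540092468), (0.1623283177614212, 0.18185777962207794), 88.20841217041016) 0.04585841478743838 ((0.5239790678024292, 0.16613508760929108), 0.09584986418485641)
```

View pics/z1.png

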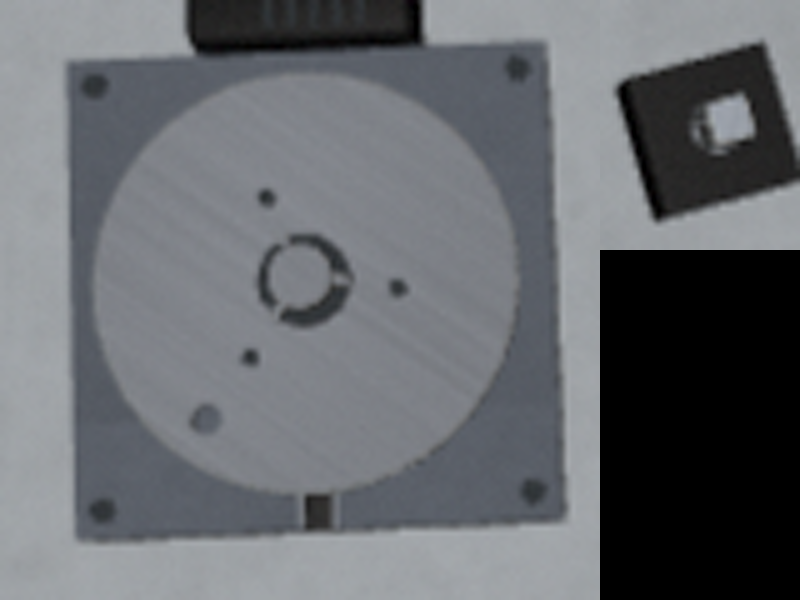

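The enlarged crop shows the disc centred at about crop (305,283), which is pixel (251.1,216.6). The slot is at crop (319,512), which is pixel (253.8,262.4). The block is yawed about 15° with the head at its centre.

```bash
cat >> h.py <<'E'
def plan(p,yaw,step=.038,s=None):
    """print rows to get to p with tool y at world angle yaw (deg), tool down"""
    s=s or observe();R=Ro.from_quat(s["eef_rot"]).as_matrix();p0=np.array(s["ee_pos"])
    a=np.radians(yaw);Y=np.array([np.cos(a),np.sin(a),0]);Z=np.array([0,0,-1.]);G=np.c_[np.cross(Y,Z),Y,Z]
    rv=Ro.from_matrix(R.T@G).as_rotvec();d=np.array(p)-p0
    n=int(max(1,np.ceil(np.linalg.norm(d)/step),np.ceil(np.degrees(np.linalg.norm(rv))/6.5)))
    D=[]
    for i in range(n):
        Ri=R@Ro.from_rotvec(rv*i/n).as_matrix();D.append((Ri.T@d/n).round(4).tolist())
    print("clock",s["clock"],"at",p0.round(4),"rows",n,"\n",D,"\n",[np.degrees(rv/n).round(2).tolist()]*n)
E
python3 - <<'E'
from h import *
np.set_printoptions(precision=4,suppress=True)
c=cams.capture("top")
def ray(u,v,z):
    d=c["R"].T@np.array([(u-c["cx"])/c["fx"],(v-c["cy"])/c["fy"],1]);o=-c["R"].T@c["t"]
    return o+d*(z-o[2])/d[2]
print("wheel",ray(251.1,216.6,.047)); print("slot edge",ray(253.8,262.4,.03),ray(253.8,258.8,.03),ray(253.8,265.8,.03))
for q in[(67,62),(548,42),(566,520),(78,540)]:print(ray(190+q[0]/5,160+q[1]/5,.03))
w=cams.capture("wrist");print(w["tool_from_camera"],w["fx"])
plan((.40,.165,.24),105)
E
```

```text
wheel [0.5091 0.164  0.047 ]
slot edge [0.4218 0.1627 0.03  ] [0.4288 0.1626 0.03  ] [0.4152 0.1628 0.03  ]
[0.6028 0.2598 0.03  ]
[0.6051 0.0692 0.03  ]
[0.4158 0.0669 0.03  ]
[0.4136 0.2564 0.03  ]
[[-0.0009 -0.9595 -0.2817  0.0725]
 [ 1.     -0.0005 -0.0015  0.0004]
 [ 0.0013 -0.2817  0.9595 -0.1429]
 [ 0.      0.      0.      1.    ]] 335.9178938368783
clock 0.2 at [0.1164 0.5117 0.2309] rows 12 
 [[-0.0295, -0.0229, -0.0007], [-0.0285, -0.0241, -0.0007], [-0.0275, -0.0252, -0.0007], [-0.0265, -0.0263, -0.0007], [-0.0254, -0.0274, -0.0007], [-0.0242, -0.0284, -0.0007], [-0.0231, -0.0293, -0.0007], [-0.0219, -0.0302, -0.0007], [-0.0206, -0.0311, -0.0008], [-0.0194, -0.0319, -0.0008], [-0.0181, -0.0327, -0.0008], [-0.0167, -0.0334, -0.0008]] 
 [[-0.0, -0.0, -2.32], [-0.0, -0.0, -2.32], [-0.0, -0.0, -2.32], [-0.0, -0.0, -2.32], [-0.0, -0.0, -2.32], [-0.0, -0.0, -2.32], [-0.0, -0.0, -2.32], [-0.0, -0.0, -2.32], [-0.0, -0.0, -2.32], [-0.0, -0.0, -2.32], [-0.0, -0.0, -2.32], [-0.0, -0.0, -2.32]]
```

```bash
python3 - <<'E'
from h import *
plan((.46,.165,.22),105)
E
```

```text
clock 0.2 at [0.1164 0.5117 0.2309] rows 13 
 [[-0.0317, -0.0201, 0.0009], [-0.0309, -0.0213, 0.0009], [-0.0301, -0.0224, 0.0009], [-0.0292, -0.0236, 0.0009], [-0.0283, -0.0246, 0.0008], [-0.0274, -0.0257, 0.0008], [-0.0264, -0.0267, 0.0008], [-0.0254, -0.0276, 0.0008], [-0.0244, -0.0286, 0.0008], [-0.0233, -0.0295, 0.0008], [-0.0222, -0.0303, 0.0008], [-0.021, -0.0311, 0.0008], [-0.0198, -0.0319, 0.0008]] 
 [[-0.0, -0.0, -2.14], [-0.0, -0.0, -2.14], [-0.0, -0.0, -2.14], [-0.0, -0.0, -2.14], [-0.0, -0.0, -2.14], [-0.0, -0.0, -2.14], [-0.0, -0.0, -2.14], [-0.0, -0.0, -2.14], [-0.0, -0.0, -2.14], [-0.0, -0.0, -2.14], [-0.0, -0.0, -2.14], [-0.0, -0.0, -2.14], [-0.0, -0.0, -2.14]]
```

Request:
{"fn": "arm_command", "kwargs": {"delta_pos": [[-0.032, -0.02, 0.001], [-0.031, -0.021, 0.001], [-0.03, -0.022, 0.001], [-0.029, -0.0235, 0.001], [-0.028, -0.0245, 0.001], [-0.0275, -0.0255, 0.001], [-0.0265, -0.0265, 0.001], [-0.0255, -0.0275, 0.001], [-0.0245, -0.0285, 0.001], [-0.023, -0.0295, 0.001]], "angular": [[0, 0, -2.1], [0, 0, -2.1], [0, 0, -2.1], [0, 0, -2.1], [0, 0, -2.1], [0, 0, -2.1], [0, 0, -2.1], [0, 0, -2.1], [0, 0, -2.1], [0, 0, -2.1]], "gripper": [0.05, 0.05, 0.05, 0.05, 0.05, 0.05, 0.05, 0.05, 0.05, 0.05]}}

```text
clock: 1.03
ee_pos: [0.3871, 0.2415, 0.2187]
eef_rot: [-0.087, 0.996, 0.001, -0.001]
contact_force: [0.3, 1.0, 0.4]
grip_width: 0.587
```

```bash
python3 - <<'E'
from h import *
plan((.46,.165,.22),105)
E
```

```text
clock 1.0333 at [0.3871 0.2415 0.2187] rows 3 
 [[-0.0195, -0.0293, -0.0005], [-0.0187, -0.0299, -0.0005], [-0.0178, -0.0304, -0.0005]] 
 [[0.02, -0.03, -1.69], [0.02, -0.03, -1.69], [0.02, -0.03, -1.69]]
```

Request:
{"fn": "arm_command", "kwargs": {"delta_pos": [[-0.0195, -0.0295, -0.0005], [-0.019, -0.03, -0.0005], [-0.018, -0.0305, -0.0005], [0, 0, 0], [0, 0, 0]], "angular": [[0, 0, -1.7], [0, 0, -1.7], [0, 0, -1.7], [0, 0, 0], [0, 0, 0]], "gripper": [0.05, 0.05, 0.05, 0.05, 0.05]}}

```text
clock: 1.45
ee_pos: [0.4681, 0.1541, 0.219]
eef_rot: [-0.13, 0.992, -0.0, -0.001]
contact_force: [-0.5, 0.7, -0.1]
grip_width: 0.585
```

```bash
python3 - <<'E'
from h import *
c=cap("wrist");print(c["_s"]["ee_pos"],c["_s"]["clock"]);np.save("w1P.npy",pts(c))
cv2.imwrite("pics/w1.png",c["frame"][...,::-1])
E
```

```text
[0.46809375 0.15413172 0.219021  ] 1.45
```

View pics/w1.png

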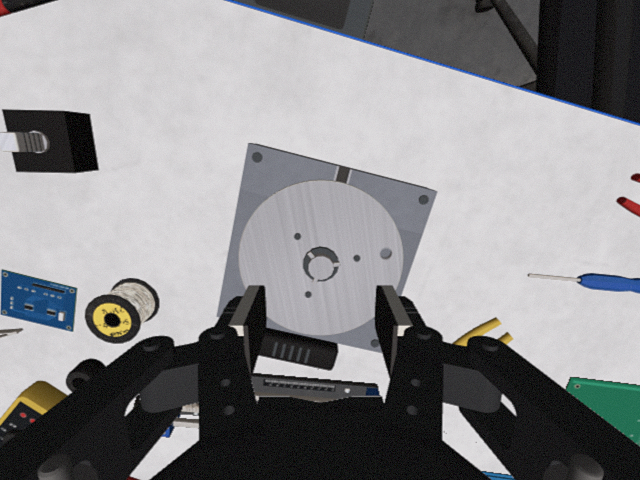

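The wrist view shows the wheel (hub about (321,262)), the slot at about (343,174), the hole at about (386,253), and the parking block at top left. I'll rectify it onto metric planes to measure.

```bash
cat >> h.py <<'E'
def rect(c,z,x0,x1,y0,y1,mm=.0005):
    """top-down image at height z: row=(x1-x)/mm, col=(y1-y)/mm"""
    xs=np.arange(x1,x0,-mm);ys=np.arange(y1,y0,-mm);X,Y=np.meshgrid(xs,ys,indexing="ij")
    W=np.stack([X,Y,np.full_like(X,z)],-1)
    if "R" in c: C=W@c["R"].T+c["t"]
    else:
        s=c["_s"];T=c["tool_from_camera"];L=(W-np.array(s["ee_pos"]))@Ro.from_quat(s["eef_rot"]).as_matrix()
        C=(L-T[:3,3])@T[:3,:3]
    u=c["fx"]*C[...,0]/C[...,2]+c["cx"];v=c["fy"]*C[...,1]/C[...,2]+c["cy"]
    return cv2.remap(c["frame"],u.astype(np.float32),v.astype(np.float32),cv2.INTER_CUBIC)
E
python3 - <<'E'
from h import *
out=[]
for n in("wrist","top"):
    c=cap(n)
    for z in(.047,.03):
        g=rect(c,z,.40,.62,.06,.27);
        if z>.04:
            gg=cv2.GaussianBlur(cv2.cvtColor(g,cv2.COLOR_RGB2GRAY),(0,0),1.5)
            k=cv2.HoughCircles(gg,cv2.HOUGH_GRADIENT_ALT,1.5,50,param1=120,param2=.5,minRadius=155,maxRadius=172)
            for q in ([] if k is None else k[0]): print(n,"centre",.62-q[1]*.0005,.27-q[0]*.0005,"r",q[2]*.0005)
        else:
            out.append(cv2.resize(g[300:,150:280],None,fx=3,fy=3,interpolation=2)[...,::-1])
cv2.imwrite("pics/slot.png",np.hstack(out));print(out[0].shape)
E
```

```text
wrist centre 0.51125 0.16800001 r 0.08222793
(420, 390, 3)
```

View pics/slot.png

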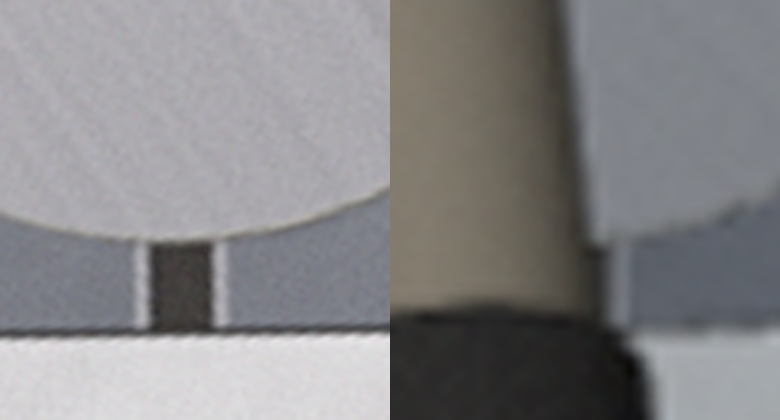

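```bash
python3 - <<'E'
from h import *
plan((.465,-.118,.14),105.5)
E
```

```text
clock 1.6 at [0.4669 0.1558 0.2192] rows 8 
 [[0.0091, -0.033, 0.0099], [0.0092, -0.033, 0.0099], [0.0092, -0.033, 0.0099], [0.0092, -0.033, 0.0099], [0.0093, -0.033, 0.0099], [0.0093, -0.0329, 0.0099], [0.0093, -0.0329, 0.0099], [0.0093, -0.0329, 0.0099]] 
 [[-0.0, -0.01, -0.05], [-0.0, -0.01, -0.05], [-0.0, -0.01, -0.05], [-0.0, -0.01, -0.05], [-0.0, -0.01, -0.05], [-0.0, -0.01, -0.05], [-0.0, -0.01, -0.05], [-0.0, -0.01, -0.05]]
```

Request:
{"fn": "arm_command", "kwargs": {"delta_pos": [[0.009, -0.033, 0.0085], [0.009, -0.033, 0.0085], [0.009, -0.033, 0.0085], [0.009, -0.033, 0.0085], [0.009, -0.033, 0.0085], [0.009, -0.033, 0.0085], [0.009, -0.033, 0.0085], [0.01, -0.033, 0.009], [0, 0, 0], [0, 0, 0]], "angular": [[0, 0, 0], [0, 0, 0], [0, 0, 0], [0, 0, 0], [0, 0, 0], [0, 0, 0], [0, 0, 0], [0, 0, 0], [0, 0, 0], [0, 0, 0]], "gripper": [0.05, 0.05, 0.05, 0.05, 0.05, 0.05, 0.05, 0.05, 0.05, 0.05]}}

```text
clock: 2.43
ee_pos: [0.4645, -0.1132, 0.1497]
eef_rot: [-0.144, 0.99, 0.001, 0.002]
contact_force: [-0.9, 0.9, 0.6]
grip_width: 0.588
```

```bash
python3 - <<'E'
from h import *
np.set_printoptions(precision=4,suppress=True)
c=cap("wrist","w2.png");P=pts(c)
def R(m): return cv2.minAreaRect(P[m][:,:2].astype(np.float32)),m.sum()
near=(abs(P[...,0]-.465)<.05)&(abs(P[...,1]+.118)<.05)
print("head",R(near&(P[...,2]>.066)&(P[...,2]<.074)))
print("block",R(near&(P[...,2]>.031)&(P[...,2]<.037)))
print(c["_s"]["ee_pos"],observe()["ee_pos"])
plan((.4655,-.118,.14),105.5)
E
```

```text
head (((0.4657275080680847, -0.11660245805978775), (0.016625288873910904, 0.015527594834566116), 15.86445426940918), np.int64(509))
block (((0.4659157693386078, -0.11664149165153503), (0.056646678596735, 0.056179046630859375), 13.786367416381836), np.int64(3565))
[ 0.4645 -0.1132  0.1497] [ 0.4646 -0.1129  0.1498]
clock 2.4833 at [ 0.4646 -0.1129  0.1498] rows 1 
 [[0.0006, -0.0052, 0.0098]] 
 [[0.09, 0.29, 1.1]]
```

View pics/w2.png

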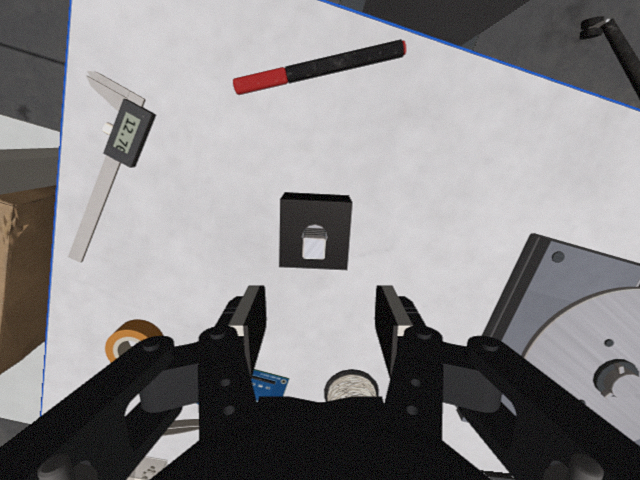

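The head is at (0.4658,-0.1166), agreeing with the top camera to about 1.4 mm. The picture shows it at about (315,242), centred between the fingers. Descending.

Request:
{"fn": "arm_command", "kwargs": {"delta_pos": [[0.0005, -0.004, 0.025], [0, 0, 0.025], [0, 0, 0.025], [0, 0, 0.018], [0, 0, 0], [0, 0, 0]], "angular": [[0, 0.3, 1], [0, 0, 0.6], [0, 0, 0], [0, 0, 0], [0, 0, 0], [0, 0, 0]], "gripper": [0.045, 0.045, 0.045, 0.045, 0.045, 0.045]}}

```text
clock: 2.98
ee_pos: [0.4687, -0.1064, 0.0582]
eef_rot: [-0.137, 0.991, -0.001, 0.004]
contact_force: [0.3, -0.4, 0.9]
grip_width: 0.524
```

```bash
python3 - <<'E'
from h import *
plan((.4658,-.117,.045),104.8)
E
```

```text
clock 2.9833 at [ 0.4687 -0.1064  0.0582] rows 1 
 [[0.0058, -0.0094, 0.0132]] 
 [[-0.13, 0.4, 0.9]]
```

Request:
{"fn": "arm_command", "kwargs": {"delta_pos": [[0.006, -0.0095, 0.004], [0, 0, 0.005], [0, 0, 0]], "angular": [[0, 0.4, 0.9], [0, 0, 0], [0, 0, 0]], "gripper": [0.045, 0.045, 0.045]}}

```text
clock: 3.23
ee_pos: [0.4672, -0.1161, 0.0517]
eef_rot: [-0.13, 0.991, -0.002, 0.002]
contact_force: [-0.7, 1.1, -0.5]
grip_width: 0.529
```

```bash
python3 - <<'E'
from h import *
plan((.4658,-.117,.045),104.8)
E
```

```text
clock 3.2333 at [ 0.4672 -0.1161  0.0517] rows 1 
 [[0.0016, -0.0004, 0.0067]] 
 [[-0.29, 0.18, 0.16]]
```

Request:
{"fn": "arm_command", "kwargs": {"delta_pos": [[0.0015, -0.0005, 0.007], [0, 0, 0], [0, 0, 0], [0, 0, 0], [0, 0, 0], [0, 0, 0]], "angular": [[-0.3, 0.2, 0], [0, 0, 0], [0, 0, 0], [0, 0, 0], [0, 0, 0], [0, 0, 0]], "gripper": [0.045, 0.045, 0.01, 0.01, 0.01, 0.01], "force": 40}}

```text
clock: 3.73
ee_pos: [0.4671, -0.1182, 0.0461]
eef_rot: [-0.13, 0.992, -0.001, 0.001]
contact_force: [0.1, -0.1, -0.7]
grip_width: 0.174
```

```bash
python3 - <<'E'
from h import *
s=observe();print(s["contact_force"],s["torque"]);plan((.4658,-.117,.12),104.8)
E
```

```text
[ 0.14583381 -0.06712815 -0.70068501] [-0.02393462 -0.00891722  0.02445403]
clock 3.7333 at [ 0.4671 -0.1182  0.0461] rows 2 
 [[0.0004, 0.0007, -0.0369], [0.0004, 0.0007, -0.0369]] 
 [[-0.05, 0.08, 0.04], [-0.05, 0.08, 0.04]]
```

Request:
{"fn": "arm_command", "kwargs": {"delta_pos": [[0, 0, 0], [0, 0, -0.008], [0, 0, -0.02], [0, 0, -0.025], [0, 0, -0.025], [0, 0, 0], [0, 0, 0]], "angular": [[0, 0, 0], [0, 0, 0], [0, 0, 0], [0, 0, 0], [0, 0, 0], [0, 0, 0], [0, 0, 0]], "gripper": [0.01, 0.01, 0.01, 0.01, 0.01, 0.01, 0.01]}}

```text
clock: 4.32
ee_pos: [0.4659, -0.1176, 0.1287]
eef_rot: [-0.129, 0.992, 0.0, 0.0]
contact_force: [0.2, 0.8, -0.7]
grip_width: 0.177
```

```bash
python3 - <<'E'
from h import *
s=observe();print(s["contact_force"],s["grip_width"]);plan((.425,.163,.12),91)
E
```

```text
[ 0.22676159  0.83887741 -0.69321145] 0.17718151075075153
clock 4.3167 at [ 0.4659 -0.1176  0.1287] rows 8 
 [[-0.0041, 0.0352, 0.0011], [-0.003, 0.0353, 0.0011], [-0.0019, 0.0354, 0.0011], [-0.0009, 0.0354, 0.0011], [0.0002, 0.0354, 0.0011], [0.0013, 0.0354, 0.0011], [0.0024, 0.0354, 0.0011], [0.0034, 0.0353, 0.0011]] 
 [[0.0, 0.0, 1.73], [0.0, 0.0, 1.73], [0.0, 0.0, 1.73], [0.0, 0.0, 1.73], [0.0, 0.0, 1.73], [0.0, 0.0, 1.73], [0.0, 0.0, 1.73], [0.0, 0.0, 1.73]]
```

Request:
{"fn": "arm_command", "kwargs": {"delta_pos": [[-0.004, 0.034, 0.0005], [-0.003, 0.035, 0.001], [-0.002, 0.035, 0.001], [-0.001, 0.035, 0.001], [0, 0.035, 0.001], [0.0015, 0.035, 0.001], [0.0025, 0.035, 0.001], [0.0035, 0.034, 0.001], [0, 0, 0], [0, 0, 0]], "angular": [[0, 0, 1.7], [0, 0, 1.7], [0, 0, 1.7], [0, 0, 1.7], [0, 0, 1.7], [0, 0, 1.7], [0, 0, 1.7], [0, 0, 1.7], [0, 0, 0], [0, 0, 0]], "gripper": [0.01, 0.01, 0.01, 0.01, 0.01, 0.01, 0.01, 0.01, 0.01, 0.01]}}

```text
clock: 5.15
ee_pos: [0.4222, 0.1682, 0.116]
eef_rot: [-0.003, 1.0, -0.001, -0.002]
contact_force: [-0.3, -0.2, -1.3]
grip_width: 0.177
```

```bash
python3 - <<'E'
from h import *
plan((.443,.1635,.10),91)
c=cap("wrist","w3.png");P=pts(c);np.save("w3P.npy",P)
for u in range(300,345,6): print(u,[tuple(P[v,u].round(3)) for v in (240,270,290,310)])
E
```

```text
clock 5.15 at [0.4222 0.1682 0.116 ] rows 1 
 [[-0.0208, -0.0047, 0.016]] 
 [[-0.15, -0.2, -0.68]]
300 [(np.float64(0.417), np.float64(0.154), np.float64(0.029)), (np.float64(0.433), np.float64(0.155), np.float64(0.047)), (np.float64(0.41), np.float64(0.16), np.float64(0.129)), (np.float64(0.411), np.float64(0.161), np.float64(0.146))]
306 [(np.float64(0.417), np.float64(0.158), np.float64(0.031)), (np.float64(0.433), np.float64(0.159), np.float64(0.047)), (np.float64(0.414), np.float64(0.162), np.float64(0.122)), (np.float64(0.414), np.float64(0.163), np.float64(0.14))]
312 [(np.float64(0.421), np.float64(0.162), np.float64(0.016)), (np.float64(0.433), np.float64(0.163), np.float64(0.048)), (np.float64(0.413), np.float64(0.165), np.float64(0.123)), (np.float64(0.415), np.float64(0.165), np.float64(0.138))]
318 [(np.float64(0.421), np.float64(0.167), np.float64(0.017)), (np.float64(0.418), np.float64(0.167), np.float64(0.086)), (np.float64(0.413), np.float64(0.168), np.float64(0.123)), (np.float64(0.414), np.float64(0.168), np.float64(0.14))]
324 [(np.float64(0.417), np.float64(0.171
[... 214 characters left out ...]
417), np.float64(0.175), np.float64(0.032)), (np.float64(0.433), np.float64(0.175), np.float64(0.048)), (np.float64(0.414), np.float64(0.173), np.float64(0.121)), (np.float64(0.414), np.float64(0.172), np.float64(0.14))]
336 [(np.float64(0.417), np.float64(0.179), np.float64(0.03)), (np.float64(0.433), np.float64(0.179), np.float64(0.048)), (np.float64(0.413), np.float64(0.176), np.float64(0.123)), (np.float64(0.414), np.float64(0.175), np.float64(0.139))]
342 [(np.float64(0.417), np.float64(0.184), np.float64(0.031)), (np.float64(0.433), np.float64(0.183), np.float64(0.047)), (np.float64(0.41), np.float64(0.178), np.float64(0.129)), (np.float64(0.411), np.float64(0.177), np.float64(0.145))]
```

View pics/w3.png

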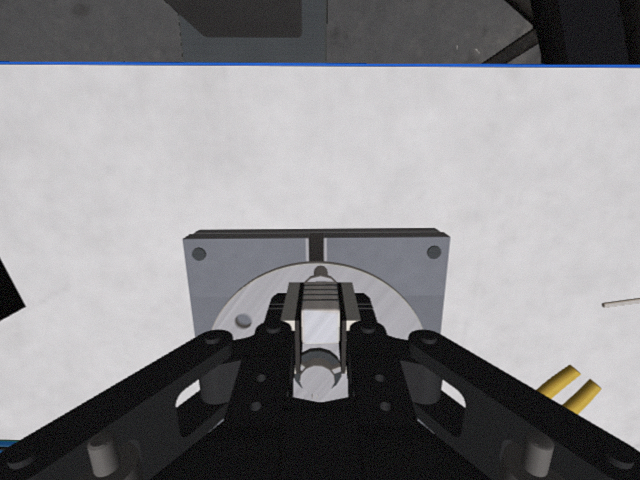

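The wrist view shows the pin tip at about (320,272) over the rim, the slot at about (316,248), and the hole at about (243,321). I'll measure the slot, rim and shaft in this one image so that calibration bias cancels.

```bash
python3 - <<'E'
from h import *
from scipy.optimize import least_squares
np.set_printoptions(precision=4,suppress=True)
c=cap("wrist");print(c["_s"]["ee_pos"])
mm=.00025
g=cv2.cvtColor(rect(c,.03,.405,.435,.12,.22,mm),cv2.COLOR_RGB2GRAY).astype(float)
# base edge and slot
G=np.abs(np.diff(cv2.GaussianBlur(g,(0,0),2),axis=0));
for y in(.13,.145,.19,.21):
    j=int((.22-y)/mm);i=G[:,j].argmax();print("base edge x",.435-i*mm,"at y",y)
for x in(.419,.422,.425):
    r=cv2.GaussianBlur(g,(0,0),1.5)[int((.435-x)/mm)];lo=np.where(r<90)[0];print("slot",x,.22-lo.min()*mm,.22-lo.max()*mm,.22-mm*(lo.min()+lo.max())/2,r.min())
# rim
h=rect(c,.047,.40,.50,.07,.26,mm);cv2.imwrite("pics/r.png",h[...,::-1])
hb=cv2.GaussianBlur(cv2.cvtColor(h,cv2.COLOR_RGB2GRAY).astype(np.float32),(0,0),2)
c0=np.array([.511,.165]);E=[]
for a in np.radians(np.r_[120:172:2,188:240:2]):
    d=np.array([np.cos(a),np.sin(a)]);r=np.arange(.076,.088,mm/2);q=c0+r[:,None]*d
    v=cv2.remap(hb,((.26-q[:,1])/mm).astype(np.float32)[None],((.50-q[:,0])/mm).astype(np.float32)[None],1)[0]
    k=np.diff(v).argmin();E.append(q[k]) 
E=np.array(E);f=lambda p:np.hypot(*(E-p).T)-.082
s=least_squares(f,c0,loss="soft_l1",f_scale=.0005);print("rim centre",s.x,"res",np.abs(s.fun).mean(),f(s.x).round(4))
# shaft from depth
P=pts(c);m=(P[...,2]>.082)&(P[...,2]<.095)&(abs(P[...,0]-.42)<.012)&(abs(P[...,1]-.168)<.02);Q=P[m]
print("shaft n",len(Q),Q.min(0),Q.max(0),"x front",np.percentile(Q[:,0],20),"ymid",(np.percentile(Q[:,1],2)+np.percentile(Q[:,1],98))/2)
E
```

```text
[0.4222 0.1678 0.116 ]
base edge x 0.40925 at y 0.13
base edge x 0.40925 at y 0.145
base edge x 0.4085 at y 0.19
base edge x 0.40825 at y 0.21
slot 0.419 0.16975 0.15975 0.16475 39.6008341008655
slot 0.422 0.16999999999999998 0.15975 0.164875 41.35568053705234
slot 0.425 0.16999999999999998 0.15975 0.164875 40.99915735288516
rim centre [0.5106 0.1662] res 0.00012240620934549833 [ 0.     -0.0001  0.0002 -0.0003 -0.0003 -0.     -0.0002 -0.0001 -0.0001
 -0.0001 -0.0001 -0.0002 -0.0002 -0.0001 -0.0001  0.      0.0001 -0.
  0.      0.0002  0.0003  0.0001  0.0003  0.      0.0002  0.0002  0.0001
  0.0002  0.0001  0.0001  0.0002 -0.0001  0.0001  0.      0.0002 -0.
  0.      0.0001 -0.     -0.0001 -0.      0.     -0.0001 -0.     -0.0003
 -0.0002 -0.0003 -0.     -0.0001 -0.0003 -0.     -0.0001]
shaft n 88 [0.417  0.1646 0.0821] [0.42   0.1719 0.0932] x front 0.417445444171862 ymid 0.1682757248245113
```

```bash
python3 - <<'E'
from h import *
plan((.4468,.1649,.098),90.8)
E
```

```text
clock 5.25 at [0.4226 0.1668 0.1161] rows 1 
 [[-0.0242, -0.002, 0.0181]] 
 [[-0.14, -0.2, -0.62]]
```

Request:
{"fn": "arm_command", "kwargs": {"delta_pos": [[-0.013, -0.001, 0.01], [-0.011, -0.001, 0.008], [0, 0, 0], [0, 0, 0], [0, 0, 0], [0, 0, 0]], "angular": [[-0.1, -0.2, -0.6], [0, 0, 0], [0, 0, 0], [0, 0, 0], [0, 0, 0], [0, 0, 0]], "gripper": [0.01, 0.01, 0.01, 0.01, 0.01, 0.01]}}

```text
clock: 5.75
ee_pos: [0.4483, 0.1592, 0.0968]
eef_rot: [-0.003, 1.0, -0.001, -0.001]
contact_force: [-0.3, 0.8, -1.1]
grip_width: 0.178
```

```bash
cat >> h.py <<'E'
CW=(.5106,.1662); CT=(.5093,.1637); A0=np.radians(180.85)
def polar(c,ctr,r0=.02,r1=.08,n=720):
    """rows=radius, cols=wheel angle (deg*2) from the slot direction, ccw"""
    a=np.radians(np.arange(n)*360/n)+A0;r=np.arange(r0,r1,.0005)
    X=ctr[0]+r[:,None]*np.cos(a);Y=ctr[1]+r[:,None]*np.sin(a);W=np.stack([X,Y,np.full_like(X,.047)],-1)
    if "R" in c: C=W@c["R"].T+c["t"]
    else:
        s=c["_s"];T=c["tool_from_camera"];C=((W-np.array(s["ee_pos"]))@Ro.from_quat(s["eef_rot"]).as_matrix()-T[:3,3])@T[:3,:3]
    u=c["fx"]*C[...,0]/C[...,2]+c["cx"];v=c["fy"]*C[...,1]/C[...,2]+c["cy"]
    return cv2.remap(c["frame"],u.astype(np.float32),v.astype(np.float32),1)
E
python3 - <<'E'
from h import *
o=[]
plan((.4468,.1649,.098),90.8)
for n,ct in(("wrist",CW),("top",CT),("scene",CT),("wrist",CW)):
    c=cap(n);print(n,c["_s"]["clock"],c["_s"]["ee_pos"]);o.append(polar(c,ct)[...,::-1])
o=np.vstack(o);cv2.imwrite("pics/pol.png",o);print(o.shape)
E
```

```text
clock 5.75 at [0.4483 0.1592 0.0968] rows 1 
 [[0.0015, 0.0057, -0.0012]] 
 [[-0.11, -0.13, -0.49]]
wrist 5.75 [0.44830528 0.1592024  0.09679519]
top 5.8 [0.44828544 0.159259   0.09687824]
scene 5.85 [0.44831242 0.1594828  0.09696366]
wrist 5.9 [0.44832648 0.15964265 0.09700097]
(480, 720, 3)
```

View pics/pol.png

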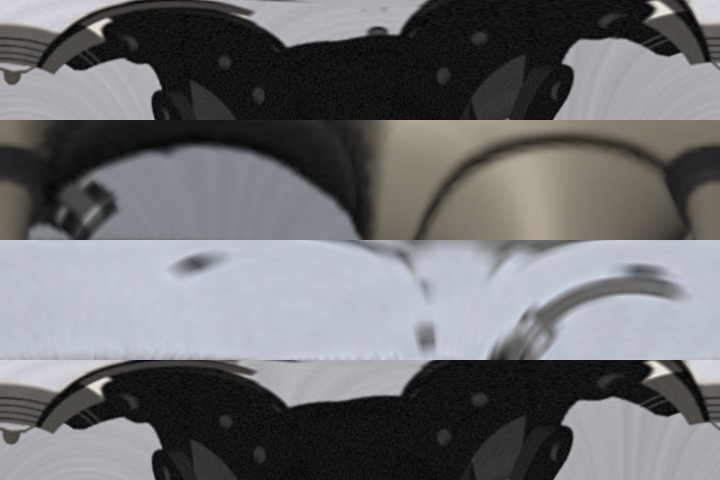

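The scene camera's strip (third) shows the wheel best. The hole is at about column 425, roughly 212° past the slot. I'll track it there and correct the position now.

Request:
{"fn": "arm_command", "kwargs": {"delta_pos": [[0.001, 0.005, 0.001], [0, 0, 0], [0, 0, 0], [0, 0, 0]], "angular": [[-0.1, -0.1, -0.5], [0, 0, 0], [0, 0, 0], [0, 0, 0]], "gripper": [0.01, 0.01, 0.01, 0.01]}}

```text
clock: 6.28
ee_pos: [0.4469, 0.1658, 0.0965]
eef_rot: [-0.009, 1.0, 0.0, 0.001]
contact_force: [-0.5, -0.2, -0.8]
grip_width: 0.177
```

```bash
python3 - <<'E'
from h import *
plan((.4468,.1649,.098),90.8)
F=[];T=[]
for i in range(16):
    c=cap("scene");T.append(c["_s"]["clock"]);F.append(cv2.cvtColor(polar(c,CT),cv2.COLOR_RGB2GRAY).astype(np.float32))
np.savez("bg.npz",F=np.array(F),T=T);B=np.median(F,0)
for t,f in zip(T,F):
    d=cv2.GaussianBlur((B-f)[82:98].mean(0)[None],(0,0),5)[0];k=d.argmax();print(round(t,3),k/2,d[k].round(1),round(float(np.sort(d)[-60]),1))
plan((.4468,.1649,.098),90.8)
E
```

```text
clock 6.2833 at [0.4469 0.1658 0.0965] rows 1 
 [[0.0001, -0.0009, -0.0015]] 
 [[0.03, 0.08, 0.19]]
6.283 305.5 75.3 4.4
6.333 317.5 74.7 4.1
6.383 328.5 78.5 3.7
6.433 339.5 72.9 3.9
6.483 351.0 60.5 2.9
6.533 0.0 58.0 3.1
6.583 14.5 49.0 2.9
6.633 26.5 49.8 3.3
6.683 38.0 48.9 3.8
6.733 50.0 50.8 3.2
6.783 62.0 49.6 3.2
6.833 73.5 50.4 3.5
6.883 86.0 53.5 4.1
6.933 98.0 56.4 4.1
6.983 109.0 56.0 4.8
7.033 121.5 61.5 5.5
clock 7.0833 at [0.447  0.1656 0.0964] rows 1 
 [[0.0002, -0.0007, -0.0016]] 
 [[0.03, 0.07, 0.16]]
```

Request:
{"fn": "arm_command", "kwargs": {"delta_pos": [[0, -0.0005, 0.005], [0, 0, 0.004], [0, 0, 0], [0, 0, 0], [0, 0, 0]], "angular": [[0, 0, 0], [0, 0, 0], [0, 0, 0], [0, 0, 0], [0, 0, 0]], "gripper": [0.01, 0.01, 0.01, 0.01, 0.01]}}

```text
clock: 7.5
ee_pos: [0.4468, 0.165, 0.0861]
eef_rot: [-0.008, 1.0, 0.0, 0.0]
contact_force: [-0.5, -0.4, -0.6]
grip_width: 0.182
```

```bash
cat >> h.py <<'E'
def track(n=3):
    d=np.load("bg.npz");B=np.median(d["F"],0);R=[]
    for i in range(n):
        c=cap("scene");f=cv2.cvtColor(polar(c,CT),cv2.COLOR_RGB2GRAY).astype(np.float32)
        p=(B-f)[82:98].mean(0);x=cv2.GaussianBlur(np.r_[p[-40:],p,p[:40]][None],(0,0),5)[0][40:-40]
        o=np.argsort(x)[::-1];k=o[0];far=[j for j in o if min(abs(j-k),720-abs(j-k))>40][0]
        R.append((c["_s"]["clock"],k/2,x[k]));print("t %.3f ang %.1f (%.0f) alt %.1f (%.0f)"%(R[-1]+(far/2,x[far])),"F",np.round(c["_s"]["contact_force"],2),"ee",np.round(c["_s"]["ee_pos"],4))
    if n>1:
        w=np.radians((R[-1][1]-R[0][1])%360)/(R[-1][0]-R[0][0]);print("speed %.2f rad/s; time to slot from now %.2f s"%(w,np.radians(360-R[-1][1])/max(w,.01)-.05))
E
python3 - <<'E'
from h import *
track(3)
plan((.4468,.1649,.0861),90.8)
c=cap("wrist");m=(480,640)
cv2.imwrite("pics/w4.png",cv2.resize(c["frame"][220:340,240:400],None,fx=4,fy=4,interpolation=2)[...,::-1])
E
```

```text
t 7.500 ang 258.5 (161) alt 224.5 (49) F [-0.47 -0.42 -0.6 ] ee [0.4468 0.165  0.0861]
t 7.550 ang 258.5 (163) alt 235.0 (52) F [-0.03 -0.13 -0.43] ee [0.4468 0.1649 0.0862]
t 7.600 ang 258.0 (157) alt 284.0 (39) F [-0.74 -1.14 -1.25] ee [0.4469 0.165  0.0863]
speed 62.74 rad/s; time to slot from now -0.02 s
clock 7.65 at [0.447  0.165  0.0864] rows 1 
 [[0.0002, -0.0001, 0.0003]] 
 [[0.03, 0.07, 0.16]]
```

View pics/w4.png

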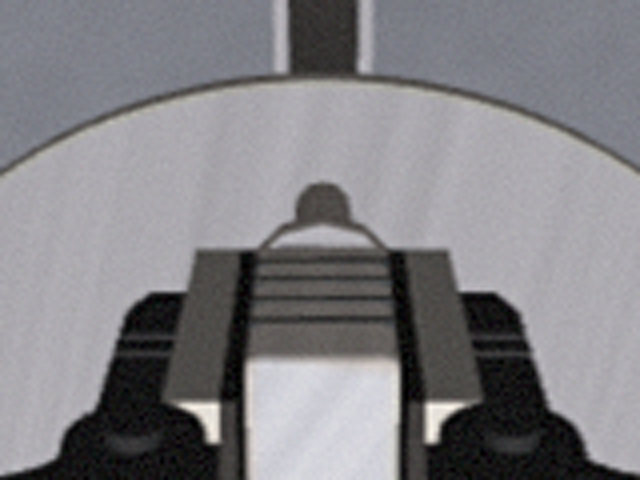

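The crop shows the shaft (column 322) lined up with the slot (column 324). I'll check the radial distance and renew the background for the tracker.

```bash
python3 - <<'E'
from h import *
s=observe();c=cap("wrist");c["_s"]=s
def ray(u,v,z):
    T=c["tool_from_camera"];M=Ro.from_quat(s["eef_rot"]).as_matrix();p=np.array(s["ee_pos"])
    d=M@(T[:3,:3]@np.array([(u-c["cx"])/c["fx"],(v-c["cy"])/c["fy"],1]));o=p+M@T[:3,3];return (o+d*(z-o[2])/d[2]).round(4)
for z in(.048,.049,.050,.051): print("tip front",z,ray(320.7,220+182/4,z))
print("rim",ray(321,220+77/4,.047),"slot",ray(321,230,.03))
F=[];T=[]
for i in range(20):
    q=cap("scene");T.append(q["_s"]["clock"]);F.append(cv2.cvtColor(polar(q,CT),cv2.COLOR_RGB2GRAY).astype(np.float32))
np.savez("bg.npz",F=np.array(F),T=T)
track(3)
plan((.4468,.1649,.0861),90.8)
E
```

```text
tip front 0.048 [0.4436 0.1656 0.048 ]
tip front 0.049 [0.4432 0.1656 0.049 ]
tip front 0.05 [0.4429 0.1656 0.05  ]
tip front 0.051 [0.4425 0.1656 0.051 ]
rim [0.4282 0.1655 0.047 ] slot [0.4272 0.1655 0.03  ]
t 8.750 ang 147.5 (66) alt 241.5 (7) F [ 0.2  -0.79 -0.59] ee [0.447  0.165  0.0863]
t 8.800 ang 159.0 (63) alt 308.0 (6) F [-0.    0.04 -0.93] ee [0.447  0.165  0.0864]
t 8.850 ang 170.0 (59) alt 312.0 (6) F [-0.02  0.62 -0.45] ee [0.4469 0.165  0.0863]
speed 3.93 rad/s; time to slot from now 0.79 s
clock 8.9 at [0.447  0.165  0.0863] rows 1 
 [[0.0002, -0.0001, 0.0002]] 
 [[0.03, 0.06, 0.15]]
```

Request:
{"fn": "arm_command", "kwargs": {"delta_pos": [[0.0007, 0, 0.001], [0, 0, 0], [0, 0, 0]], "angular": [[0, 0, 0.1], [0, 0, 0], [0, 0, 0]], "gripper": [0.01, 0.01, 0.01]}}

```text
clock: 9.15
ee_pos: [0.4462, 0.165, 0.0852]
eef_rot: [-0.007, 1.0, 0.0, 0.001]
contact_force: [-0.1, 0.2, -0.4]
grip_width: 0.181
```

```bash
python3 - <<'E'
from h import *
track(3)
E
```

```text
t 9.150 ang 234.5 (52) alt 284.5 (21) F [-0.05  0.15 -0.43] ee [0.4462 0.165  0.0852]
t 9.200 ang 245.0 (52) alt 285.0 (23) F [-0.21 -0.87 -1.46] ee [0.4461 0.165  0.0852]
t 9.250 ang 285.0 (24) alt 264.5 (15) F [ 0.37 -0.39 -0.61] ee [0.4462 0.165  0.0852]
speed 8.81 rad/s; time to slot from now 0.10 s
```

Request:
{"fn": "arm_command", "kwargs": {"delta_pos": [[0, 0, 0], [0, 0, 0], [0, 0, 0], [0, 0, 0], [0, 0, 0], [0, 0, 0.001], [0, 0, 0.0006], [0, 0, 0.0005]], "angular": [[0, 0, 0], [0, 0, 0], [0, 0, 0], [0, 0, 0], [0, 0, 0], [0, 0, 0], [0, 0, 0], [0, 0, 0]], "gripper": [0.01, 0.01, 0.01, 0.01, 0.01, 0.01, 0.01, 0.01]}}

```text
clock: 9.97
ee_pos: [0.4464, 0.1649, 0.0832]
eef_rot: [-0.007, 1.0, 0.0, 0.001]
contact_force: [-0.1, -1.3, 0.3]
grip_width: 0.175
```

```bash
python3 - <<'E'
from h import *
track(3)
E
```

```text
t 9.967 ang 51.5 (60) alt 285.0 (42) F [-0.06 -1.25  0.34] ee [0.4464 0.1649 0.0832]
t 10.017 ang 58.5 (58) alt 285.0 (45) F [ 1.01 -1.51  0.66] ee [0.4464 0.1649 0.0831]
t 10.067 ang 65.0 (61) alt 285.0 (46) F [-0.66 -1.43  1.11] ee [0.4464 0.1649 0.0832]
speed 2.36 rad/s; time to slot from now 2.14 s
```

```bash
python3 - <<'E'
from h import *
track(4)
E
```

```text
t 10.117 ang 72.0 (58) alt 285.0 (40) F [ 0.26 -0.9   0.82] ee [0.4464 0.1649 0.0832]
t 10.167 ang 78.5 (59) alt 285.5 (39) F [ 0.73 -1.39 -0.23] ee [0.4464 0.1649 0.0833]
t 10.217 ang 85.5 (58) alt 285.0 (40) F [-0.71 -0.58  0.52] ee [0.4464 0.1649 0.0833]
t 10.267 ang 93.0 (58) alt 285.0 (40) F [ 0.89 -0.44  0.66] ee [0.4464 0.165  0.0833]
speed 2.44 rad/s; time to slot from now 1.86 s
```

Request:
{"fn": "arm_command", "kwargs": {"delta_pos": [[0, 0, 0.0004], [0, 0, 0.0003], [0, 0, 0]], "angular": [[0, 0, 0], [0, 0, 0], [0, 0, 0]], "gripper": [0.01, 0.01, 0.01]}}

```text
clock: 10.57
ee_pos: [0.4466, 0.1648, 0.0827]
eef_rot: [-0.007, 1.0, 0.0, 0.001]
contact_force: [-1.1, -1.0, -0.1]
grip_width: 0.177
```

```bash
python3 - <<'E'
from h import *
track(4)
E
```

```text
t 10.567 ang 127.0 (67) alt 286.0 (42) F [-1.06 -1.03 -0.07] ee [0.4466 0.1648 0.0827]
t 10.617 ang 131.5 (65) alt 286.0 (42) F [-0.37 -0.7   0.84] ee [0.4466 0.1649 0.0827]
t 10.667 ang 135.5 (65) alt 286.0 (43) F [-0.24 -1.73  1.17] ee [0.4466 0.1649 0.0827]
t 10.717 ang 140.0 (67) alt 286.0 (42) F [-0.83 -0.47  0.57] ee [0.4466 0.1649 0.0827]
speed 1.51 rad/s; time to slot from now 2.49 s
```

Request:
{"fn": "arm_command", "kwargs": {"delta_pos": [[0, 0, 0.0004], [0, 0, 0], [0, 0, 0]], "angular": [[0, 0, 0], [0, 0, 0], [0, 0, 0]], "gripper": [0.01, 0.01, 0.01]}}

```text
clock: 11.02
ee_pos: [0.4467, 0.1648, 0.0824]
eef_rot: [-0.007, 1.0, 0.0, 0.001]
contact_force: [0.2, -1.2, 0.7]
grip_width: 0.182
```

```bash
python3 - <<'E'
from h import *
track(4)
E
```

```text
t 11.017 ang 160.0 (60) alt 286.0 (43) F [ 0.2  -1.17  0.67] ee [0.4467 0.1648 0.0824]
t 11.067 ang 162.5 (69) alt 286.0 (43) F [ 0.44 -2.24  1.33] ee [0.4467 0.1648 0.0824]
t 11.117 ang 165.5 (59) alt 286.0 (42) F [-0.81 -1.16  0.61] ee [0.4467 0.1648 0.0824]
t 11.167 ang 168.5 (67) alt 286.0 (43) F [ 0.68 -0.99  1.6 ] ee [0.4467 0.1648 0.0824]
speed 0.99 rad/s; time to slot from now 3.33 s
```

Request:
{"fn": "arm_command", "kwargs": {"delta_pos": [[0.0004, 0, 0], [0, 0, 0], [0, 0, 0], [0, 0, 0], [0, 0, 0], [0, 0, 0], [0, 0, 0], [0, 0, 0], [0, 0, 0], [0, 0, 0]], "angular": [[0, 0, 0], [0, 0, 0], [0, 0, 0], [0, 0, 0], [0, 0, 0], [0, 0, 0], [0, 0, 0], [0, 0, 0], [0, 0, 0], [0, 0, 0]], "gripper": [0.01, 0.01, 0.01, 0.01, 0.01, 0.01, 0.01, 0.01, 0.01, 0.01]}}

```text
clock: 12.05
ee_pos: [0.4462, 0.1648, 0.0824]
eef_rot: [-0.007, 1.0, 0.0, 0.001]
contact_force: [-0.0, -1.0, 1.7]
grip_width: 0.18
```

```bash
python3 - <<'E'
from h import *
track(4)
E
```

```text
t 12.050 ang 218.0 (69) alt 286.0 (49) F [-0.02 -1.02  1.68] ee [0.4462 0.1648 0.0824]
t 12.100 ang 221.0 (67) alt 286.0 (49) F [ 0.55 -1.2   1.36] ee [0.4462 0.1648 0.0824]
t 12.150 ang 224.0 (68) alt 286.0 (48) F [-0.57 -1.94  0.33] ee [0.4463 0.1648 0.0824]
t 12.200 ang 227.0 (71) alt 286.0 (51) F [ 0.66 -1.14  0.75] ee [0.4463 0.1648 0.0824]
speed 1.05 rad/s; time to slot from now 2.17 s
```

Request:
{"fn": "arm_command", "kwargs": {"delta_pos": [[0, 0, 0.0002], [0, 0, 0], [0, 0, 0], [0, 0, 0], [0, 0, 0], [0, 0, 0], [0, 0, 0], [0, 0, 0], [0, 0, 0], [0, 0, 0]], "angular": [[0, 0, 0], [0, 0, 0], [0, 0, 0], [0, 0, 0], [0, 0, 0], [0, 0, 0], [0, 0, 0], [0, 0, 0], [0, 0, 0], [0, 0, 0]], "gripper": [0.01, 0.01, 0.01, 0.01, 0.01, 0.01, 0.01, 0.01, 0.01, 0.01]}}

```text
clock: 13.08
ee_pos: [0.4463, 0.1647, 0.0823]
eef_rot: [-0.007, 1.0, 0.0, 0.001]
contact_force: [0.3, -1.9, 1.6]
grip_width: 0.176
```

```bash
python3 - <<'E'
from h import *
track(4)
E
```

```text
t 13.083 ang 286.0 (49) alt 358.5 (46) F [ 0.33 -1.9   1.64] ee [0.4463 0.1647 0.0823]
t 13.133 ang 286.0 (49) alt 358.5 (46) F [ 0.23 -1.05  0.51] ee [0.4463 0.1648 0.0823]
t 13.183 ang 286.0 (49) alt 358.5 (45) F [ 0.36 -1.26  1.18] ee [0.4463 0.1647 0.0823]
t 13.233 ang 286.0 (48) alt 358.5 (46) F [ 0.15 -1.85  2.08] ee [0.4463 0.1647 0.0823]
speed 0.00 rad/s; time to slot from now 129.10 s
```

Request:
{"fn": "arm_command", "kwargs": {"delta_pos": [[0, 0, 0], [0, 0, 0], [0, 0, 0], [0, 0, 0], [0, 0, 0], [0, 0, 0]], "angular": [[0, 0, 0], [0, 0, 0], [0, 0, 0], [0, 0, 0], [0, 0, 0], [0, 0, 0]], "gripper": [0.01, 0.01, 0.01, 0.01, 0.01, 0.01]}}

```text
clock: 13.78
ee_pos: [0.4463, 0.1647, 0.0823]
eef_rot: [-0.007, 1.0, 0.0, 0.001]
contact_force: [-0.2, -0.5, 0.9]
grip_width: 0.176
```

```bash
python3 - <<'E'
from h import *
track(3)
E
```

```text
t 13.783 ang 288.0 (58) alt 358.5 (44) F [-0.24 -0.52  0.95] ee [0.4463 0.1647 0.0823]
t 13.833 ang 287.5 (55) alt 358.5 (46) F [-0.38 -2.07  1.65] ee [0.4463 0.1647 0.0823]
t 13.883 ang 297.0 (63) alt 358.5 (45) F [-0.65 -1.96  0.79] ee [0.4463 0.1647 0.0823]
speed 1.57 rad/s; time to slot from now 0.65 s
```

Request:
{"fn": "arm_command", "kwargs": {"delta_pos": [[0, 0, 0], [0, 0, 0], [0, 0, 0], [0, 0, 0], [0, 0, 0], [0, 0, 0], [0, 0, 0], [0, 0, 0]], "angular": [[0, 0, 0], [0, 0, 0], [0, 0, 0], [0, 0, 0], [0, 0, 0], [0, 0, 0], [0, 0, 0], [0, 0, 0]], "gripper": [0.01, 0.01, 0.01, 0.01, 0.01, 0.01, 0.01, 0.01]}}

```text
clock: 14.6
ee_pos: [0.4463, 0.1647, 0.0823]
eef_rot: [-0.007, 1.0, 0.0, 0.001]
contact_force: [0.0, -2.3, 1.2]
grip_width: 0.174
```

```bash
python3 - <<'E'
from h import *
track(3)
E
```

```text
t 14.600 ang 323.5 (77) alt 286.0 (50) F [ 0.   -2.27  1.21] ee [0.4463 0.1647 0.0823]
t 14.650 ang 326.0 (74) alt 286.0 (49) F [ 1.16 -0.94  1.2 ] ee [0.4463 0.1647 0.0823]
t 14.700 ang 327.5 (78) alt 286.0 (49) F [ 0.93 -1.04  1.17] ee [0.4463 0.1647 0.0822]
speed 0.70 rad/s; time to slot from now 0.76 s
```

Request:
{"fn": "arm_command", "kwargs": {"delta_pos": [[0, 0, 0], [0, 0, 0], [0, 0, 0], [0, 0, 0], [0, 0, 0], [0, 0, 0], [0, 0, 0], [0, 0, 0], [0, 0, 0]], "angular": [[0, 0, 0], [0, 0, 0], [0, 0, 0], [0, 0, 0], [0, 0, 0], [0, 0, 0], [0, 0, 0], [0, 0, 0], [0, 0, 0]], "gripper": [0.01, 0.01, 0.01, 0.01, 0.01, 0.01, 0.01, 0.01, 0.01]}}

```text
clock: 15.5
ee_pos: [0.4462, 0.1647, 0.0822]
eef_rot: [-0.008, 1.0, 0.0, 0.001]
contact_force: [-0.2, -1.6, -1.1]
grip_width: 0.18
```

```bash
python3 - <<'E'
from h import *
track(3)
E
```

```text
t 15.500 ang 0.0 (54) alt 286.5 (44) F [-0.23 -1.61 -1.11] ee [0.4462 0.1647 0.0822]
t 15.550 ang 0.0 (54) alt 286.5 (43) F [ 0.01 -2.09  0.07] ee [0.4462 0.1647 0.0821]
t 15.600 ang 0.0 (55) alt 286.5 (43) F [ 0.27 -2.   -0.47] ee [0.4462 0.1647 0.0821]
speed 0.00 rad/s; time to slot from now 628.27 s
```

Caught: the wheel stopped with the hole at 0°, the vertical load is gone, and the sideways force is about 1.9 N, which is the clutch pull. Going in now.

Request:
{"fn": "arm_command", "kwargs": {"delta_pos": [[0, 0, 0.0015], [0, 0, 0.001], [0, 0, 0], [0, 0, 0], [0, 0, 0], [0, 0, 0.0015], [0, 0, 0.0015], [0, 0, 0.0015], [0, 0, 0]], "angular": [[0, 0, 0], [0, 0, 0], [0, 0, 0], [0, 0, 0], [0, 0, 0], [0, 0, 0], [0, 0, 0], [0, 0, 0], [0, 0, 0]], "gripper": [0.01, 0.01, 0.01, 0.01, 0.01, 0.01, 0.01, 0.01, 0.01]}}

```text
clock: 16.4
ee_pos: [0.4464, 0.1646, 0.0745]
eef_rot: [-0.007, 1.0, -0.0, 0.001]
contact_force: [1.1, -2.5, -0.1]
grip_width: 0.178
```

```bash
python3 - <<'E'
from h import *
track(2); plan((.4462,.1648,.0675),90.8)
E
```

```text
t 16.400 ang 292.0 (94) alt 0.5 (59) F [ 1.1  -2.48 -0.09] ee [0.4464 0.1646 0.0745]
t 16.450 ang 292.0 (94) alt 0.5 (59) F [ 0.9  -1.48  0.47] ee [0.4464 0.1646 0.0746]
speed 0.00 rad/s; time to slot from now 118.63 s
clock 16.5 at [0.4464 0.1646 0.0747] rows 1 
 [[0.0002, 0.0002, 0.0072]] 
 [[-0.01, 0.15, 0.06]]
```

Request:
{"fn": "arm_command", "kwargs": {"delta_pos": [[0.0002, 0.0002, 0.002], [0, 0, 0.002], [0, 0, 0.002], [0, 0, 0.0015], [0, 0, 0.0015], [0, 0, 0]], "angular": [[0, 0.1, 0], [0, 0, 0], [0, 0, 0], [0, 0, 0], [0, 0, 0], [0, 0, 0]], "gripper": [0.01, 0.01, 0.01, 0.01, 0.01, 0.01]}}

```text
clock: 17.0
ee_pos: [0.4463, 0.1648, 0.0648]
eef_rot: [-0.007, 1.0, 0.0, 0.001]
contact_force: [-0.3, -1.4, 1.1]
grip_width: 0.175
```

```bash
python3 - <<'E'
from h import *
for i in range(3): track(1)
E
```

```text
t 17.000 ang 300.5 (137) alt 0.0 (58) F [-0.33 -1.35  1.08] ee [0.4463 0.1648 0.0648]
t 17.050 ang 300.5 (135) alt 0.0 (59) F [ 0.65 -1.88  0.2 ] ee [0.4464 0.1649 0.0649]
t 17.100 ang 300.5 (136) alt 0.0 (60) F [-0.24 -1.75  0.21] ee [0.4464 0.1649 0.065 ]
```

Request:
{"fn": "arm_command", "kwargs": {"delta_pos": [[0, 0, 0.0015], [0, 0, 0.0015], [0, 0, 0.0015], [0, 0, 0.001], [0, 0, 0.0005], [0, 0, 0], [0, 0, 0]], "angular": [[0, 0, 0], [0, 0, 0], [0, 0, 0], [0, 0, 0], [0, 0, 0], [0, 0, 0], [0, 0, 0]], "gripper": [0.01, 0.01, 0.01, 0.01, 0.01, 0.01, 0.01]}}

```text
clock: 17.73
ee_pos: [0.4464, 0.1649, 0.0586]
eef_rot: [-0.007, 1.0, 0.0, 0.001]
contact_force: [0.2, -2.1, 0.8]
grip_width: 0.177
```

```bash
python3 - <<'E'
from h import *
for i in range(4): track(1)
E
```

```text
t 17.733 ang 302.0 (138) alt 322.5 (80) F [ 0.24 -2.12  0.81] ee [0.4464 0.1649 0.0586]
t 17.783 ang 301.5 (138) alt 322.0 (82) F [-0.49 -0.86  0.88] ee [0.4464 0.1649 0.0586]
t 17.833 ang 301.5 (139) alt 322.0 (83) F [-0.11 -2.24  1.08] ee [0.4464 0.1649 0.0586]
t 17.883 ang 301.5 (138) alt 322.0 (82) F [-0.36 -1.24  1.17] ee [0.4464 0.1649 0.0586]
```

Request:
{"fn": "arm_command", "kwargs": {"delta_pos": [[0, 0, 0.001], [0, 0, 0.0008], [0, 0, 0], [0, 0, 0]], "angular": [[0, 0, 0], [0, 0, 0], [0, 0, 0], [0, 0, 0]], "gripper": [0.01, 0.01, 0.01, 0.01]}}

```text
clock: 18.27
ee_pos: [0.4465, 0.1649, 0.0568]
eef_rot: [-0.007, 1.0, 0.0, 0.001]
contact_force: [1.0, -2.1, 1.3]
grip_width: 0.174
```

```bash
python3 - <<'E'
from h import *
for i in range(4):
    c=cap("wrist");print(c["_s"]["contact_force"].round(2),c["_s"]["ee_pos"].round(4))
cv2.imwrite("pics/w5.png",cv2.resize(c["frame"][200:340,230:410],None,fx=4,fy=4,interpolation=2)[...,::-1])
E
```

```text
[ 1.   -2.1   1.27] [0.4465 0.1649 0.0568]
[ 0.59 -2.12  0.58] [0.4465 0.1649 0.0568]
[ 0.5  -2.64  1.18] [0.4465 0.1649 0.0568]
[ 0.24 -1.67  1.28] [0.4465 0.1649 0.0568]
```

View pics/w5.png

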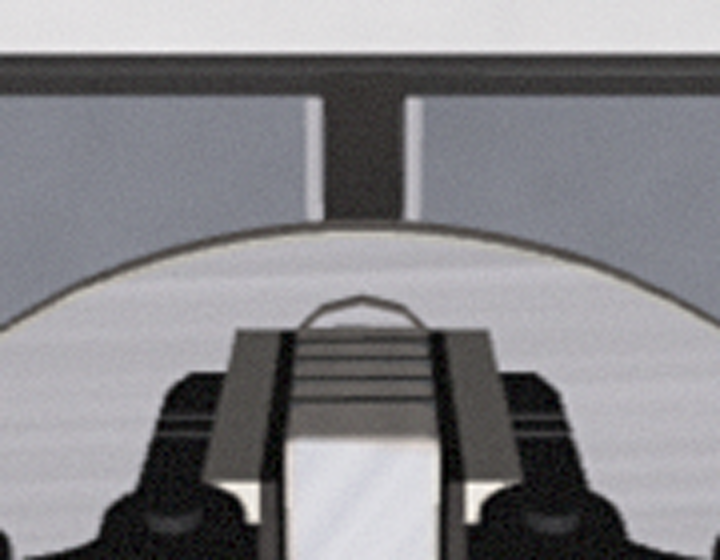

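The picture shows the collar flat on the wheel at about (363,310), in line with the slot. One small push more, then release and rise.

Request:
{"fn": "arm_command", "kwargs": {"delta_pos": [[0, 0, 0.0006], [0, 0, 0], [0, 0, 0], [0, 0, 0], [0, 0, 0], [0, 0, 0], [0, 0, 0]], "angular": [[0, 0, 0], [0, 0, 0], [0, 0, 0], [0, 0, 0], [0, 0, 0], [0, 0, 0], [0, 0, 0]], "gripper": [0.01, 0.01, 0.045, 0.045, 0.045, 0.045, 0.045]}}

```text
clock: 19.05
ee_pos: [0.4462, 0.1658, 0.056]
eef_rot: [-0.007, 1.0, 0.001, 0.001]
contact_force: [0.8, -0.1, -0.2]
grip_width: 0.528
```

Request:
{"fn": "arm_command", "kwargs": {"delta_pos": [[0, 0, -0.005], [0, 0, -0.015], [0, 0, -0.025], [0, 0, -0.025], [0, 0, -0.025], [0, 0, -0.025], [0, 0, 0], [0, 0, 0]], "angular": [[0, 0, 0], [0, 0, 0], [0, 0, 0], [0, 0, 0], [0, 0, 0], [0, 0, 0], [0, 0, 0], [0, 0, 0]], "gripper": [0.045, 0.045, 0.045, 0.045, 0.045, 0.045, 0.045, 0.045]}}

```text
clock: 19.72
ee_pos: [0.4449, 0.1657, 0.1828]
eef_rot: [-0.007, 1.0, 0.001, -0.001]
contact_force: [-0.5, 0.0, 0.0]
grip_width: 0.524
```

```bash
python3 - <<'E'
from h import *
c=cap("wrist","w6.png");P=pts(c);s=c["_s"];print(s["clock"],s["ee_pos"],s["grip_width"])
m=(abs(P[...,0]-.4455)<.02)&(abs(P[...,1]-.165)<.02);q=m&(P[...,2]>.066)
print("head top",q.sum(),np.median(P[q],0),P[q][:,2].max())
f=[cap("scene")["frame"][180:280,200:350].astype(float) for i in range(3)]
print("scene change",np.abs(f[0]-f[2]).mean(),np.abs(f[0]-f[2]).max())
E
```

```text
19.7167 [0.4448531  0.1657348  0.18278516] 0.5243701337524622
head top 13765 [0.43289033 0.16443463 0.26772204] 0.2842031039659608
scene change 1.7661111111111112 17.0
```

View pics/w6.png

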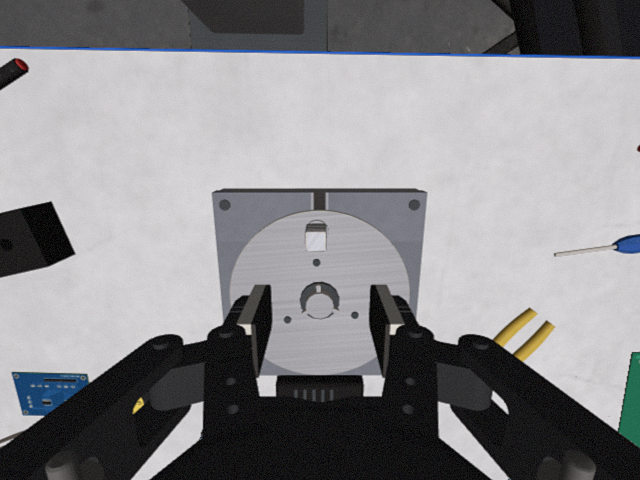

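The pin stands upright at about (316,237), in line with the slot at (320,200), and the wheel is still. I'll check the head height and hand in if it agrees.

```bash
python3 - <<'E'
from h import *
c=cap("wrist");P=pts(c)
q=(abs(P[...,0]-.4455)<.025)&(abs(P[...,1]-.165)<.025)&(P[...,2]>.072)&(P[...,2]<.1)
r=P[q];t=r[r[:,2]>np.median(r[:,2])-.002];print(len(r),np.median(t,0),"expected head top .081")
# tilt of the top face
A=np.c_[t[:,:2],np.ones(len(t))];k=np.linalg.lstsq(A,t[:,2],rcond=None)[0];print("slope",k[:2])
if abs(np.median(t[:,2])-.081)<.0025: order.close_job();print("closed")
E
```

```text
469 [0.44532474 0.1627414  0.08081592] expected head top .081
slope [0.01046576 0.00096095]
the job is handed in; nothing more can be done
closed
```

The wheel is locked: the pin is home through the hole into the slot, the gripper has let go and moved clear, and the job is handed in at about 20 s of the 54 s allowed.

- **Drag:** I started just after the hole had passed and slowed the wheel from about 4 rad/s to 1.0, then 0.7 rad/s. The vertical push stayed around 2 N.
- **Catch:** The hole came round and the wheel stopped with it over the slot. The vertical load dropped away, and the sideways force settled at about 1.9 N, which is what the clutch pull should give.
- **Last checks:** The head top is at 80.8 mm against 81 mm expected with the collar down on the wheel. Its top face slopes about 0.01 rad, and the wheel showed no visible motion between frames.
- **Disagreements:** The top and wrist cameras differed by 1–2 mm on positions, so I lined the pin up using the wrist camera alone. After release the head measured about 2 mm to the side of where it was held, which is within the 9 mm limit.
- **Unchecked:** The pin's depth and upright stance were judged from the head only, because the tip in the slot cannot be seen.

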